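# Open the double-latched first-aid box

## Task

Open the child-proof first-aid box on the desk: draw its bolt fully back towards you, lift the lid a little until the hidden catch stops it and let it rest there, then feel for the catch in the gap in front of the lid, push it aside to the left as far as it needs, and raise the lid until it stands open, about upright. Be gentle: do not pull hard on the lid while the catch holds it, do not jam the catch against its stop, and leave the other things on the desk where they are.

Things in the scene. Friction and masses are not known exactly. Their poses are not given: they have to be found in the camera images.
- case: White box fixed to the desk, 210 (x) x 300 (y) x 99 mm, with a wooden lid. Origin: centre of its underside, on the desk; x points from its front to its hinge side (away from the robot), y to its left, z up. Walls 5 mm; the front wall (x -105 to -100 mm) is only 72 mm high, the others 99 mm. Site axes on the case are parallel to these.
- gap_rim (a point): Middle of the outer top edge of the case's low front wall: case x -105, y 0, z 72 mm. The lid's skirt closes the opening above this wall when shut. As the lid rises its front swings back: at 0.26 rad its lip is at case x -82, z 124 mm, and closed fingers, tipped about 20 deg so that the hand leans away from the lid, fit in front of the lip above the wall and reach the catch's tab.
- catch_zone (a point): The hidden catch's steel tab stands upright just behind the wall, under the lid when shut: 8 mm thick (y), case x -99 to -79, z 72 to 98 mm. Its y differs each time and is not measured: at rest its centre lies up to 32 mm either side of this point (case -99, +32, 85 mm), to be found by feel. Nothing else stands above the wall from y -100 mm to the tab.
- bracket (a point): Middle of the top of the bolt's fixed bracket before the front wall: case x -148 to -106, y -135 to -105 mm, 112 mm high. CATCH ACTION: pushed to case +y at its -y face the tab slides, with 3 to 4 N of friction, 21 mm in y (and 11 mm to the front) to a hard stop, and stays where left. 14 mm or more in y frees the lid; less leaves it hooked. A push over 15 N damages it.
- lid (a joint): Angle of the lid, rad: 0 shut, grows as its front rises, stop at 1.6. Stiff hinge: the lid (about 0.4 kg) stays where left; raising takes 6 to 8 N at the handle. With the bolt drawn, the hidden catch stops it at about 0.26 (lip 52 mm above the front wall). More than 20 N of pull on the catch damages it.
- lid_hinge (a point): A point on the lid's hinge axis (along the case's y), low at the rear: case x +105, y 0, z 12.5 mm. Steel cheeks at both sides carry the lid.
- lid_lip (a point): Middle of the outer lower front edge of the lid: 210 mm in front of the hinge axis and 60 mm above it when shut. The lid is a board 10 mm thick and 310 mm wide (underside at case z 100.5 mm when shut) with a skirt 5 mm thick and 28 mm deep hanging along its front edge. Axes turn with the lid. Once free and partly raised, the lid can be pushed on upright at its front edge.
- lid_handle (a point): Centre of the wooden grip bar on top of the lid, 12 (x) x 60 (y) x 28 mm high; 175 mm in front of the hinge axis and 112 mm above it when shut. Its ends are clear, so it can also be pinched across its 60 mm. Axes turn with the lid (those of the case when shut).
- bolt (a joint): How far the steel bolt is drawn back, m: 0 to 0.004 at the start (over the lid's edge), 0.026 fully back. It slides towards the front (case -x) on the bracket, against about 3 N of friction, and stays.
- bolt_post (a point): Middle of the top of the bolt's upright steel thumb post, 14 (x) x 12 (y) x 28 mm high, standing on the bolt plate (24 mm wide, 6 mm thick). Case y -120 mm, top at z 146.5 mm. Moves with the bolt; axes as the case.
- mug_a: Pink mug, 76 mm wide, 85 mm high, left of the box; origin under its centre. Leave alone.
- mug_b: Pink mug, 76 mm wide, 85 mm high; origin under its centre. Leave alone.
- water: Water bottle, 62 mm wide, 200 mm high, right of the box; origin under its centre. Leave alone.
- remote: White remote control, 150 x 45 x 18 mm, lying before the box; origin under its centre. Leave alone.
- dish: Small white dish, 75 x 105 x 24 mm; origin under its centre. Leave alone.
- tissues: White tissue box with wooden top, 130 x 240 x 107 mm; origin under its centre. Leave alone.
- kettle: White kettle, 160 mm wide, 220 mm high; origin under its centre. Leave alone.

How it is judged:
By the outcome, as a careful person would: the job done as asked, in the order asked, and still so for the second after the job is handed in, with the robot touching nothing.
It also fails if it takes over 72 s, if anything falls off the work surface, if the arm or the gripper's body presses on something with over 40 N, if the wrist force passes 120 N, or if a joint passes its speed limit or range.

## Robot

A 6-joint arm with a two-finger parallel gripper is mounted at the origin on the work surface. World frame = base frame: x ahead of the robot, y to its left, z up, the work surface at z = 0. Lengths are in m, angles in rad, forces in N, time in s.
With the tool pointing down it reaches from about 0.375 to 0.9 m from the base axis. Payload 3.1 kg.
Tool frame: the origin (TCP) lies at the centre of the arm's flange, where the gripper is bolted on; the fingertips stand robot.tip_extent ahead of it and the grasp point (between the pads) lies 164 mm ahead of it (robot.tip_extent is the distance from the TCP to the fingertips, in m); z points along the fingers, y is the line along which they close (so a half turn about z gives the same grasp; the last joint's range is limited). The gripper opens to 87 mm and grips with 3 to 60 N. Pads are 19 mm wide; open, the fingers measure 117 mm over their backs; the gripper's body (75 mm by 190 mm) begins 51 mm behind the grasp point.
Start: joints at [1.097, 0.527, 1.433, -0, 1.181, -0.178], TCP at [0.182, 0.598, 0.405] pointing down, gripper open.
Joint ranges: [-3.08, 3.08], [-0.75, 2.2], [0.22, 2.44], [-1.43, 4.57], [0, 2.65], [-2.85, 2.85]. Speed limits (rad/s): [2.79, 2.79, 3.14, 3.14, 3.14, 3.14].

## Interface

Orientations are given as a unit quaternion [x, y, z, w].
In Python, from rig import get_obs, camera, hand_in, cut_out, robot gives the robot as it stands.
- The arm moves only by the tool step_arm, never from a script. Its argument "rows" is a list of rows, each a list of 6 numbers: the shift along the world's x, y, z in m, then the turn, a rotation vector about the world's x, y, z in degrees. A call has 1 to 12 rows; each row shifts and turns the commanded pose from where the row before left it; what a row does not reach is not made up. A row lasts 1/8 s, in which the tool goes at most 62.5 mm and 10.7 degrees, less where a joint would pass 70% of its speed; a pose out of reach is approached as far as the arm can. A call is refused whole if a number of a shift passes 0.0625 or a number of a turn 10.7, either way. A call with a gripper value outside its range is refused whole. "jaw" is the finger opening in m, from 0 to 0.087, set as the call begins (left out, the last holds). The fingers move at their own pace and stop on an object; "squeeze" is the grip in N (left out, the last holds). Time passes only in rows, so rows that do not move let the fingers close. It gives the time, the measured TCP pose, the force, the opening and the grip force at its end, in the units of the state.
- get_obs(): the state, without advancing time (a new reading comes with each control period).
- camera(name): name is "scene" or "side" or "wrist"; returns a dict with "pixels" (420x560x3 uint8, blue, green, red), "depth" (420x560 float32, m along the optical axis (not along the pixel's ray), 0 where there is no reading), "fov_y" (degrees; the focal length in pixels is half the picture's height over the tangent of half this angle, whatever the lens; pixels are square), "cx", "cy" (the principal point, pixels), "extrinsics" (4x4, takes a point from camera to world coordinates); the wrist camera has in their place "mount" (4x4, takes a point from camera to tool coordinates, whose origin is the TCP and whose axes are the flange's). Camera axes: x right, y up, looking along -z (the intrinsics and any distortion apply to the point x, -y, -z); pixel columns grow to the right and rows downward; lengths in m; the calibration is good to about 2 mm. A picture is of the moment at which its call begins: read the wrist's pose just before it.
- hand_in(): hands the job in; it is judged then, once.
Trained networks look in the newest picture that a camera, given by its name, has taken for a name from the list of things; names that differ only in an ending like _2 or _b are one class to them, and where a whole thing is asked for, a point or a joint stands for the part that bears it (a point fixed in the world has none). Each returns a list of dicts, best first, with "confidence" (0 to 1); they miss things now and then, are a little off and sometimes report something else, mostly with a low value. They report only what shows in the picture. A call takes as long as a camera call.
- cut_out(label, camera): "region" (420x560 bool, what is visible of it) and "extent" ([centre column, centre row, width, height] in pixels, round what is visible of it).
The state is a dict: "time": time; "q": joint angles; "joint_velocities": joint speeds; "joint_torque": joint torques, N m; "position": TCP position; "tool_rot": TCP orientation; "ft_force": force on the tool from outside, world axes, zero at the start; "moment": the same for the moment, N m; "grip_width": finger opening in m; "grip_force": force on a finger pad.
Only numpy, scipy, OpenCV 4.12 (cv2) and the standard library are available. Lean on these libraries where they do the work, as an engineer would, in place of code of your own. Each camera call takes 0.05 s, during which the arm holds its last target. There are 200 camera calls.

## Working session

There is one attempt and no reset: what is moved stays moved. The work goes in short steps, Python scripts to look and compute and a tool call to move; the robot and the scene stay as the last step left them, time stands still between calls to the robot, and variables do not carry over. Pictures are saved under pics/ and viewed, at most 10 in all, crops included, and the job is handed in when it is done.

Besides the shell and the picture viewer there is one more tool, called after "Request:" as a command line: name --pt "numbers of a row" for each row, then --argument value for the rest. step_arm: Moves the arm, as the interface text tells. Its arguments: {"type":"object","properties":{"rows":{"type":"array"},"jaw":{"type":"number"},"squeeze":{"type":"number"}},"required":["rows"]}

```bash
ls; mkdir -p pics
cat > h.py <<'E'
import numpy as np,cv2
from rig import get_obs,camera,cut_out,robot
from scipy.spatial.transform import Rotation as R
def cloud(c,E=None):
    d=c["depth"];H,W=d.shape
    f=H/2/np.tan(np.radians(c["fov_y"])/2)
    v,u=np.mgrid[:H,:W]
    P=np.stack([(u-c["cx"])/f*d,-(v-c["cy"])/f*d,-d],-1)
    E=c["extrinsics"] if E is None else E
    Q=P@E[:3,:3].T+E[:3,3]
    Q[d==0]=np.nan
    return Q
def tcpE():
    o=get_obs();T=np.eye(4);T[:3,:3]=R.from_quat(o["tool_rot"]).as_matrix();T[:3,3]=o["position"];return T
E
python3 - <<'E'
from h import *
print({k:v for k,v in get_obs().items()},robot.tip_extent)
ims=[]
for n in ["scene","side"]:
    c=camera(n);print(n,{k:v for k,v in c.items() if k not in("pixels","depth")})
    cv2.imwrite(f"pics/{n}0.png",c["pixels"]);P=cloud(c);np.save(f"{n}.npy",P)
    for l in ["case","lid_handle","lid","bolt_post","bracket","bolt"]:
        for r in cut_out(l,n)[:2]:
            q=P[r["region"]];print(n,l,round(r["confidence"],2),np.round(r["extent"]),np.nanmedian(q,0).round(3),np.nanpercentile(q,2,axis=0).round(3),np.nanpercentile(q,98,axis=0).round(3))
E
```

```text
pics
{'time': 0.0, 'q': array([ 1.09749443e+00,  5.28465954e-01,  1.43390868e+00, -4.99789445e-05,
        1.18133638e+00, -1.78496471e-01]), 'joint_velocities': array([ 0.00037217, -0.00085742,  0.00052561,  0.00064822, -0.00117279,
       -0.00215797]), 'joint_torque': array([-1.36513547e-03, -4.40041065e+01, -1.76592797e+01,  6.29860489e-02,
        5.84425055e-02, -1.46657344e-04]), 'position': array([0.18141357, 0.59773624, 0.40376929]), 'tool_rot': array([ 1.46860017e-01,  9.89156718e-01, -1.01082891e-03, -3.17216985e-04]), 'ft_force': array([-0.5353042 ,  0.24593825, -1.20907798]), 'moment': array([-0.01808858,  0.04361298, -0.00304498]), 'grip_force': 0.0, 'grip_width': 0.08707557312956157} 0.1822
scene {'fov_y': 48.804250871137874, 'cx': 280.64623996676374, 'cy': 209.35249211174317, 'extrinsics': array([[ 0.48774143, -0.57478441,  0.65706254,  1.58316282],
       [ 0.87294844,  0.32829741, -0.36080719, -0.55238184],
       [-0.00832558,  0.74956233,  0.6618814 ,  1.15904951],
       [ 0.        ,  0.        ,  0.        ,  1.        ]])}
scene case 0.65 [280. 240. 117.  94.]
[... 1397 characters left out ...]
27.  78.] [ 0.592 -0.034  0.111] [ 0.483 -0.174  0.076] [0.719 0.133 0.13 ]
side lid 0.59 [301. 221. 124. 107.] [ 0.564 -0.067  0.109] [ 0.481 -0.179  0.008] [0.711 0.125 0.128]
side bolt_post 0.8 [302. 234.  23.  20.] [ 0.504 -0.162  0.119] [ 0.486 -0.172  0.113] [ 0.541 -0.143  0.147]
side bracket 0.7 [303. 222. 124. 110.] [ 0.564 -0.067  0.109] [ 0.48  -0.18   0.003] [0.714 0.129 0.129]
side bracket 0.49 [175. 196.  24.  34.] [0.34  0.278 0.056] [0.308 0.264 0.002] [0.377 0.341 0.086]
side bolt 0.56 [301. 236.  17.  15.] [ 0.506 -0.162  0.119] [ 0.488 -0.172  0.115] [ 0.54  -0.144  0.147]
side bolt 0.4 [302. 225. 126. 104.] [ 0.563 -0.069  0.109] [ 0.481 -0.179  0.006] [0.711 0.121 0.128]
```

```bash
python3 -c "
import cv2,numpy as np
a=cv2.imread('pics/scene0.png');b=cv2.imread('pics/side0.png')
cv2.imwrite('pics/both.png',cv2.resize(np.hstack([a,b]),(800,300)))"
```

```text
(no output)
```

View pics/scene0.png

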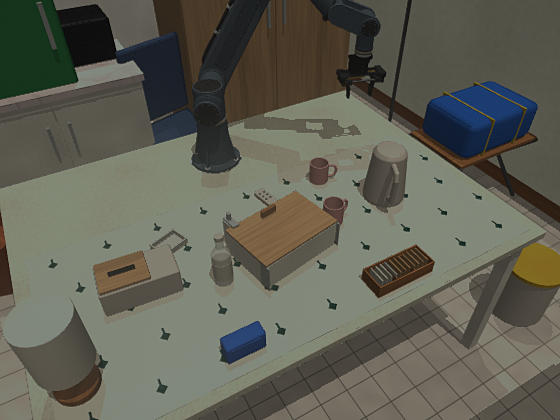

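View pics/side0.png

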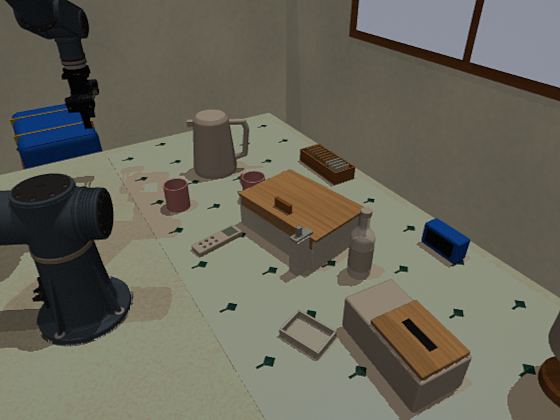

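Run:
```python
from h import *
for n in ["scene","side"]:
    P=np.load(n+".npy");q=P.reshape(-1,3);q=q[~np.isnan(q[:,0])]
    m=(abs(q[:,2]-.1105)<.004)&(abs(q[:,0]-.62)<.22)&(abs(q[:,1]+.02)<.22)
    t=q[m];print(n,len(t),np.median(t[:,2]))
    # image mask -> largest component
    M=np.zeros((440,440),np.uint8);ij=((t[:,:2]-[.4,-.24])*1000).astype(int);M[ij[:,0].clip(0,439),ij[:,1].clip(0,439)]=255
    M=cv2.morphologyEx(M,cv2.MORPH_CLOSE,np.ones((9,9)));M=cv2.morphologyEx(M,cv2.MORPH_OPEN,np.ones((31,31)))
    c=max(cv2.findContours(M,0,2)[0],key=cv2.contourArea);r=cv2.minAreaRect(c)
    print("centre",r[0][1]/1000+.4,r[0][0]/1000-.24,r[1],r[2]); print(cv2.boxPoints(r)[:,::-1]/1000+[.4,-.24])
    # handle
    for nm,lo,hi,cx in [("handle",.128,.150,(.56,-.03)),("post",.13,.160,(.51,-.16))]:
        h=q[(q[:,2]>lo)&(q[:,2]<hi)&(np.hypot(q[:,0]-cx[0],q[:,1]-cx[1])<.06)]
        print(nm,len(h),h.mean(0).round(4),h.min(0).round(3),h.max(0).round(3)); 
        if nm=="handle": rr=cv2.minAreaRect((h[:,:2]*1000).astype(np.float32));print(rr)
    for l in ["mug_a","water","remote","dish"]:
        for r in cut_out(l,n)[:2]:
            k=P[r["region"]];print(n,l,round(r["confidence"],2),np.nanmedian(k,0).round(3),np.nanpercentile(k,3,axis=0).round(3),np.nanpercentile(k,97,axis=0).round(3))
```

```text
scene 3694 0.11023755305608973
centre 0.6116571350097657 -0.016832946777343732 (210.92538452148438, 309.81988525390625) 78.37783813476562
[[ 0.53956437 -0.18981301]
 [ 0.47714905  0.11365474]
 [ 0.68374991  0.15614713]
 [ 0.74616521 -0.14732065]]
handle 73 [ 0.544  -0.0315  0.1356] [ 0.53  -0.06   0.128] [ 0.555 -0.     0.142]
((541.4334106445312, -30.213727951049805), (19.4976749420166, 60.516075134277344), 11.503805160522461)
post 24 [ 0.5092 -0.1605  0.1413] [ 0.5   -0.167  0.132] [ 0.517 -0.154  0.148]
scene mug_a 0.84 [0.366 0.293 0.053] [0.311 0.263 0.005] [0.386 0.335 0.083]
scene mug_a 0.58 [0.572 0.225 0.064] [0.542 0.178 0.013] [0.617 0.28  0.086]
scene water 0.66 [ 0.659 -0.254  0.101] [ 0.567 -0.278  0.001] [ 0.673 -0.222  0.2  ]
scene remote 0.72 [0.352 0.053 0.016] [0.302 0.031 0.001] [0.398 0.084 0.022]
scene dish 0.67 [ 0.392 -0.339  0.009] [ 0.357 -0.404 -0.   ] [ 0.494 -0.298  0.092]
side 4291 0.11070598691313971
centre 0.6077665710449219 -0.015391204833984373 (211.88177490234375, 310.92132568359375) 78.11134338378906
[[ 0.53612467 -0.18934212]
 [ 0.47207162  0.11490987]
 [ 0.67940848  0.15855972]
 [ 0.74346151 -0.14569229]]
handle 105 [ 0.538  -0.0324  0.1356] [ 0.528 -0.059  0.128] [ 0.55  -0.001  0.142]
((538.2318115234375, -29.985641479492188), (15.992989540100098, 59.981689453125), 8.351749420166016)
post 50 [ 0.5033 -0.1604  0.1406] [ 0.497 -0.166  0.131] [ 0.512 -0.152  0.149]
side mug_a 0.91 [0.576 0.236 0.073] [0.54  0.179 0.041] [0.611 0.279 0.087]
side mug_a 0.82 [0.34  0.277 0.058] [0.309 0.264 0.007] [0.375 0.339 0.085]
side water 0.58 [ 0.625 -0.261  0.101] [ 0.608 -0.278  0.009] [ 0.653 -0.233  0.2  ]
side remote 0.95 [0.367 0.054 0.018] [0.302 0.032 0.004] [0.442 0.084 0.021]
side dish 0.84 [ 0.407 -0.349  0.007] [ 0.358 -0.406  0.003] [ 0.449 -0.298  0.025]
```

```bash
cat >> h.py <<'E'
YAW=np.radians(11.75);C0=np.array([.6095,-.016,0]);RC=R.from_euler('z',YAW)
TIP=.1822
def toW(p): return C0+RC.apply(np.array(p)/1000.)
def toC(p): return RC.inv().apply(np.array(p)-C0)*1000
def ori(lid=0,lean=0):
    # lid: deg about case +y (positive follows the lid); lean: deg about case x (positive: hand leans to -y)
    base=R.from_matrix(np.array([[-1,0,0],[0,1,0],[0,0,-1.]]).T)
    return RC*R.from_euler('x',lean,degrees=True)*R.from_euler('y',lid,degrees=True)*base
def status():
    o=get_obs();r=R.from_quat(o["tool_rot"]);t=o["position"]+r.apply([0,0,TIP])
    rel=(RC.inv()*r*ori().inv()*RC) 
    print("t%.2f tip(case) %s F(case) %s |F| %.1f grip %.4f %.1f"%(o["time"],toC(t).round(1),RC.inv().apply(o["ft_force"]).round(1),np.linalg.norm(o["ft_force"]),o["grip_width"],o["grip_force"]))
    return o,r,t
def plan(tip,lid=0,lean=0,n=None):
    "tip: fingertip target, case mm"
    o,r,t=status();q=ori(lid,lean)
    tcp=toW(tip)-q.apply([0,0,TIP]);d=tcp-o["position"];rv=np.degrees((q*r.inv()).as_rotvec())
    k=n or int(np.ceil(max(np.linalg.norm(d)/.055,np.linalg.norm(rv)/9.5)))
    print("total",d.round(4),rv.round(1),"rows",k,"each",(d/k).round(4),(rv/k).round(2))
E
python3 - <<'E'
from h import *
print(toC([.506,-.1605,0]),toC([.578,.229,0]),toC([.643,-.25,0]))
plan([-130,-120,240]);plan([-130,-120,123])
P=np.load("side.npy")
for r in cut_out("kettle","side")[:1]: k=P[r["region"]];print(np.nanpercentile(k,[3,50,97],axis=0).round(3))
E
```

```text
[-130.75743944 -120.39514953    0.        ] [ 19.05229665 246.28085592   0.        ] [ -14.85414644 -235.91863922    0.        ]
t1.10 tip(case) [-293.9  688.3  222.5] F(case) [ 0.3 -0.1  0.6] |F| 0.7 grip 0.0869 0.0
total [ 0.3251 -0.758   0.0175] [-0.  -0.  28.6] rows 15 each [ 0.0217 -0.0505  0.0012] [-0.   -0.    1.91]
t1.10 tip(case) [-293.9  688.3  222.5] F(case) [ 0.3 -0.1  0.6] |F| 0.7 grip 0.0869 0.0
total [ 0.3251 -0.758  -0.0995] [-0.  -0.  28.6] rows 16 each [ 0.0203 -0.0474 -0.0062] [-0.   -0.    1.79]
[[0.478 0.393 0.006]
 [0.537 0.417 0.122]
 [0.658 0.5   0.217]]
```

Request:
step_arm --pt "0.02 -0.04 0.01 0 0 2" --pt "0.022 -0.05 0.01 0 0 2.5" --pt "0.022 -0.052 0 0 0 2.5" --pt "0.022 -0.052 0 0 0 2.5" --pt "0.022 -0.052 0 0 0 2.5" --pt "0.022 -0.052 0 0 0 2.5" --pt "0.022 -0.052 0 0 0 2.5" --pt "0.022 -0.052 0 0 0 2.5" --pt "0.022 -0.052 0 0 0 2.5" --pt "0.022 -0.052 0 0 0 2.5" --pt "0.022 -0.052 0 0 0 2.5" --pt "0.022 -0.052 0 0 0 2" --jaw 0.04 --squeeze 12

```text
time: 2.65
position: [0.4441, -0.0139, 0.4251]
tool_rot: [-0.106, 0.994, -0.0, 0.001]
ft_force: [1.0, 1.2, 0.4]
grip_width: 0.0403
grip_force: 0.0
```

Run:
```python
from h import *
plan([-130,-120,160]);plan([-130,-120,124])
```

```text
t2.65 tip(case) [-161.3   35.7  242.9] F(case) [1.2 1.  0.4] |F| 1.6 grip 0.0403 0.0
total [ 0.0626 -0.146  -0.0829] [ 0.   0.1 -0.4] rows 4 each [ 0.0156 -0.0365 -0.0207] [ 0.    0.02 -0.1 ]
t2.65 tip(case) [-161.3   35.7  242.9] F(case) [1.2 1.  0.4] |F| 1.6 grip 0.0403 0.0
total [ 0.0626 -0.146  -0.1189] [ 0.   0.1 -0.4] rows 4 each [ 0.0156 -0.0365 -0.0297] [ 0.    0.02 -0.1 ]
```

Request:
step_arm --pt "0.015 -0.04 -0.01 0 0 0" --pt "0.015 -0.04 -0.02 0 0 0" --pt "0.015 -0.035 -0.025 0 0 0" --pt "0.0 0.0 -0.01 0 0 0" --pt "0 0 0 0 0 0" --pt "0 0 0 0 0 0"

```text
time: 3.4
position: [0.4882, -0.1259, 0.3603]
tool_rot: [-0.106, 0.994, 0.0, 0.0]
ft_force: [0.6, 0.8, -0.0]
grip_width: 0.0399
grip_force: 0.0
```

Run:
```python
from h import *
plan([-130,-120,124])
T=tcpE();c=camera("wrist");P=cloud(c,T@c["mount"])
cv2.imwrite("pics/w1.png",c["pixels"])
q=P.reshape(-1,3);q=q[~np.isnan(q[:,0])];q=toC(q)
h=q[(q[:,2]>138)&(q[:,2]<152)&(abs(q[:,0]+130)<30)&(abs(q[:,1]+120)<18)]
print("post",len(h),h.mean(0).round(1) if len(h) else'',*(np.percentile(h,[3,97],axis=0).round(1) if len(h) else ['']))
h=q[(q[:,2]>132)&(q[:,2]<150)&(abs(q[:,0]+70)<25)&(abs(q[:,1])<45)]
print("handle",len(h),*(np.percentile(h,[3,50,97],axis=0).round(1) if len(h) else ['']))
```

```text
t3.40 tip(case) [-141.1  -82.9  178.1] F(case) [ 0.8  0.7 -0. ] |F| 1.1 grip 0.0399 0.0
total [ 0.0184 -0.034  -0.0541] [-0.   0.  -0.4] rows 2 each [ 0.0092 -0.017  -0.0271] [-0.    0.01 -0.21]
post 98 [-135.6 -119.1  143.7] [-137.8 -122.7  138.2] [-129.9 -111.6  147.8]
handle 0
```

View pics/w1.png

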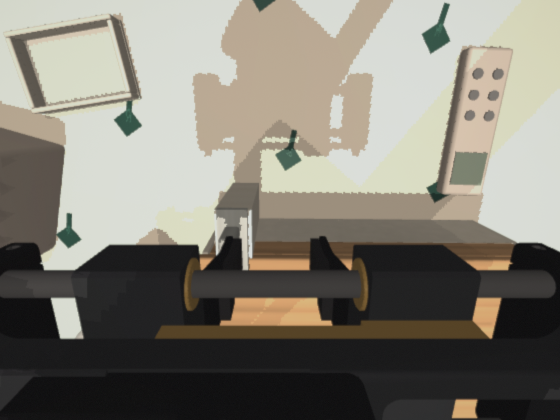

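Request:
step_arm --pt "0.009 -0.017 -0.005 0 0 0" --pt "0.009 -0.017 -0.005 0 0 0" --pt "0 0 -0.02 0 0 0" --pt "0 0 -0.02 0 0 0" --pt "0 0 -0.004 0 0 0" --pt "0 0 0 0 0 0"

```text
time: 4.2
position: [0.507, -0.1617, 0.3056]
tool_rot: [-0.105, 0.994, -0.0, 0.0]
ft_force: [-0.1, -0.1, 0.5]
grip_width: 0.0403
grip_force: 0.0
```

Request:
step_arm --pt "0 0 0 0 0 0" --pt "0 0 0 0 0 0" --pt "0 0 0 0 0 0" --pt "0 0 0 0 0 0" --jaw 0.0

```text
time: 4.7
position: [0.506, -0.1589, 0.3062]
tool_rot: [-0.104, 0.995, 0.003, -0.0]
ft_force: [-0.5, 9.5, 4.9]
grip_width: 0.012
grip_force: 12.0
```

Run:
```python
from h import *
status()
```

```text
t4.70 tip(case) [-130.4 -117.8  124. ] F(case) [1.5 9.4 4.9] |F| 10.7 grip 0.0120 12.0
```

Request:
step_arm --pt "-0.0005 0.0025 0 0 0 0" --pt "-0.004 -0.0008 0 0 0 0" --pt "-0.004 -0.0008 0 0 0 0" --pt "-0.004 -0.0008 0 0 0 0" --pt "-0.004 -0.0008 0 0 0 0" --pt "-0.003 -0.0006 0 0 0 0" --pt "0 0 0 0 0 0"

```text
time: 5.58
position: [0.4869, -0.1619, 0.3062]
tool_rot: [-0.105, 0.994, 0.001, 0.0]
ft_force: [0.8, 5.1, 5.2]
grip_width: 0.0118
grip_force: 12.0
```

Run:
```python
from h import *
status()
```

```text
t5.58 tip(case) [-149.6 -117.7  124. ] F(case) [1.9 4.8 5.2] |F| 7.3 grip 0.0118 12.0
```

Request:
step_arm --pt "-0.002 -0.0004 0 0 0 0" --pt "-0.002 -0.0004 0 0 0 0" --pt "0 0 0 0 0 0"

```text
time: 5.95
position: [0.4831, -0.1627, 0.3062]
tool_rot: [-0.105, 0.994, 0.001, 0.0]
ft_force: [1.5, 5.2, 5.3]
grip_width: 0.012
grip_force: 12.0
```

Request:
step_arm --pt "-0.0015 -0.0003 0 0 0 0" --pt "-0.0015 -0.0003 0 0 0 0" --pt "0 0 0 0 0 0"

```text
time: 6.32
position: [0.4803, -0.1633, 0.3062]
tool_rot: [-0.105, 0.994, 0.0, 0.001]
ft_force: [2.4, 5.4, 4.9]
grip_width: 0.0118
grip_force: 12.0
```

Run:
```python
from h import *
status()
```

```text
t6.33 tip(case) [-156.1 -117.7  124. ] F(case) [3.5 4.8 4.9] |F| 7.7 grip 0.0118 12.0
```

Request:
step_arm --pt "-0.0015 -0.0003 0 0 0 0" --pt "-0.0015 -0.0003 0 0 0 0" --pt "0 0 0 0 0 0"

```text
time: 6.7
position: [0.4791, -0.1635, 0.3062]
tool_rot: [-0.104, 0.995, 0.0, 0.004]
ft_force: [9.4, 9.8, 0.5]
grip_width: 0.0113
grip_force: 12.0
```

Run:
```python
from h import *
status()
```

```text
t6.70 tip(case) [-156.3 -117.8  124. ] F(case) [11.2  7.7  0.5] |F| 13.6 grip 0.0113 12.0
```

Request:
step_arm --pt "0.001 0 0 0 0 0" --pt "0 0 0 0 0 0" --jaw 0.04

```text
time: 6.95
position: [0.4779, -0.1647, 0.3056]
tool_rot: [-0.106, 0.994, -0.0, -0.0]
ft_force: [0.5, -0.1, 0.3]
grip_width: 0.0247
grip_force: 0.0
```

Request:
step_arm --pt "0 0 0.03 0 0 0" --pt "0 0 0.03 0 0 0" --pt "0 0 0 0 0 0" --pt "0 0 0 0 0 0" --jaw 0.087

```text
time: 7.45
position: [0.4775, -0.1644, 0.3651]
tool_rot: [-0.105, 0.994, 0.0, -0.001]
ft_force: [-0.2, 0.0, -1.5]
grip_width: 0.0642
grip_force: 0.0
```

```bash
sed -i 's/C0=np.array(\[.6095,-.016,0\])/C0=np.array([.6090,-.0135,0])/' h.py
python3 - <<'E'
from h import *
plan([-70,0,165]);
for n in ["side","scene"]:
    c=camera(n);q=toC(cloud(c).reshape(-1,3));
    for nm,b in [("post",[-155,-120,140]),("handle",[-70,0,134])]:
        h=q[(abs(q-b)<[30,45 if nm=="handle" else 20,8]).all(1)]
        h=h[h[:,2]<150]
        print(n,nm,len(h),*np.percentile(h,[2,50,98],axis=0).round(1))
E
```

```text
t7.45 tip(case) [-159.7 -120.9  182.9] F(case) [-0.2  0.  -1.5] |F| 1.5 grip 0.0642 0.0
total [ 0.0629  0.1366 -0.0179] [-0.  -0.1 -0.3] rows 3 each [ 0.021   0.0455 -0.006 ] [-0.   -0.02 -0.12]
side post 43 [-165.7 -126.9  132.7] [-159.5 -123.2  144.4] [-151.4 -115.7  147.5]
side handle 47 [-78.8 -31.7 126.5] [-73.9 -21.5 134.8] [-65.6  -5.3 139.5]
scene post 23 [-163.  -129.3  132.6] [-151.6 -124.5  143.8] [-146.6 -117.6  147.5]
scene handle 78 [-75.8 -32.5 126.6] [-65.8  -5.5 136. ] [-61.6  25.6 141.1]
```

Request:
step_arm --pt "0.02 0.045 0 0 0 0" --pt "0.021 0.045 0 0 0 0" --pt "0.022 0.0455 -0.005 0 0 0" --pt "0 0 -0.02 0 0 0" --pt "0 0 -0.02 0 0 0" --pt "0 0 -0.018 0 0 0" --pt "0 0 0 0 0 0"

```text
time: 8.43
position: [0.5402, -0.0286, 0.3005]
tool_rot: [-0.106, 0.994, 0.001, -0.003]
ft_force: [-0.4, 0.8, 0.7]
grip_width: 0.087
grip_force: 0.0
```

Run:
```python
from h import *
status()
```

```text
t8.43 tip(case) [-71.3  -0.3 118.3] F(case) [-0.2  0.8  0.7] |F| 1.1 grip 0.0870 0.0
```

Request:
step_arm --pt "0 0 0 0 0 0" --pt "0 0 0 0 0 0" --pt "0 0 0 0 0 0" --pt "0 0 0 0 0 0" --jaw 0.0 --squeeze 25

```text
time: 8.93
position: [0.541, -0.0283, 0.3033]
tool_rot: [-0.105, 0.994, 0.001, 0.0]
ft_force: [0.5, 3.7, 1.8]
grip_width: 0.0595
grip_force: 25.0
```

```bash
cat >> h.py <<'E'
def arc(a0,a1,n,k=1.0):
    "TCP rows moving with the lid from a0 to a1 rad in n rows, tool turning k times as much, pivot at grasp point"
    o=get_obs();r=R.from_quat(o["tool_rot"]);g=o["position"]+r.apply([0,0,.164])
    H=toW([105,0,12.5]);ax=RC.apply([0,1,0]);p=o["position"];rows=[]
    for i in range(1,n+1):
        da=(a1-a0)*i/n
        g2=H+R.from_rotvec(ax*da).apply(g-H);r2=R.from_rotvec(ax*da*k)*r
        p2=g2-r2.apply([0,0,.164]);rows.append(np.r_[p2-p,np.degrees(ax*(a1-a0)/n*k)]);p=p2
    print(np.array2string(np.array(rows),precision=4,suppress_small=True))
E
python3 - <<'E'
from h import *
status();arc(0,.26,8)
E
```

```text
t8.93 tip(case) [-69.4  -0.3 121.1] F(case) [1.3 3.5 1.8] |F| 4.2 grip 0.0595 25.0
[[ 0.0093  0.0019  0.0055 -0.3792  1.8231  0.    ]
 [ 0.0095  0.002   0.0052 -0.3792  1.8231  0.    ]
 [ 0.0097  0.002   0.0049 -0.3792  1.8231  0.    ]
 [ 0.0098  0.002   0.0046 -0.3792  1.8231  0.    ]
 [ 0.01    0.0021  0.0042 -0.3792  1.8231  0.    ]
 [ 0.0101  0.0021  0.0039 -0.3792  1.8231  0.    ]
 [ 0.0102  0.0021  0.0036 -0.3792  1.8231  0.    ]
 [ 0.0103  0.0021  0.0032 -0.3792  1.8231  0.    ]]
```

Request:
step_arm --pt "0.0093 0.0019 0.0055 -0.38 1.82 0" --pt "0.0095 0.002 0.0052 -0.38 1.82 0" --pt "0.0097 0.002 0.0049 -0.38 1.82 0" --pt "0.0098 0.002 0.0046 -0.38 1.82 0" --pt "0.01 0.0021 0.0042 -0.38 1.82 0" --pt "0.0101 0.0021 0.0039 -0.38 1.82 0" --pt "0 0 0 0 0 0" --squeeze 20

```text
time: 9.8
position: [0.5991, -0.0162, 0.3307]
tool_rot: [-0.105, 0.99, -0.009, -0.098]
ft_force: [-2.4, 1.4, 0.5]
grip_width: 0.0598
grip_force: 20.0
```

```bash
cat >> h.py <<'E'
def lidang():
    o=get_obs();r=R.from_quat(o["tool_rot"]);g=toC(o["position"]+r.apply([0,0,.164]))-[105,0,12.5]
    print("lid from grasp", 2.572-np.arctan2(g[2],g[0]), "grasp r",np.hypot(g[0],g[2]),"F pull along arc",RC.inv().apply(o["ft_force"])@np.array([g[2],0,-g[0]])/np.hypot(g[0],g[2]))
E
python3 - <<'E'
from h import *
status();lidang();arc(.195,.27,4)
E
```

```text
t9.80 tip(case) [-45.9  -0.3 152. ] F(case) [-2.1  1.9  0.5] |F| 2.9 grip 0.0598 20.0
lid from grasp 0.2489011872939031 grasp r 215.5681226245515 F pull along arc -1.1734034377187663
[[ 0.0059  0.0012  0.0021 -0.2188  1.0518  0.    ]
 [ 0.0059  0.0012  0.002  -0.2188  1.0518  0.    ]
 [ 0.0059  0.0012  0.0019 -0.2188  1.0518  0.    ]
 [ 0.006   0.0012  0.0018 -0.2188  1.0518  0.    ]]
```

Request:
step_arm --pt "0.0045 0.0009 0.0015 -0.17 0.8 0" --pt "0.0045 0.0009 0.0015 -0.17 0.8 0" --pt "0.0045 0.0009 0.0015 -0.17 0.8 0" --pt "0 0 0 0 0 0"

```text
time: 10.3
position: [0.6128, -0.0134, 0.3355]
tool_rot: [-0.105, 0.987, -0.011, -0.119]
ft_force: [-3.6, 3.9, -2.2]
grip_width: 0.0598
grip_force: 20.0
```

```bash
sed -i 's/2.572/2.513/' h.py
python3 - <<'E'
from h import *
status();lidang()
E
```

```text
t10.30 tip(case) [-39.6  -0.4 158.5] F(case) [-2.8  4.6 -2.2] |F| 5.8 grip 0.0598 20.0
lid from grasp 0.23380036623680933 grasp r 215.57782617427512 F pull along arc -3.4947336749383093
```

Request:
step_arm --pt "0.0025 0.0005 0.0008 -0.1 0.45 0" --pt "0.0025 0.0005 0.0008 -0.1 0.45 0" --pt "0 0 0 0 0 0"

```text
time: 10.68
position: [0.6177, -0.0124, 0.337]
tool_rot: [-0.104, 0.986, -0.012, -0.127]
ft_force: [-3.7, 3.5, -2.2]
grip_width: 0.0597
grip_force: 20.0
```

Run:
```python
from h import *
status();lidang()
```

```text
t10.68 tip(case) [-37.4  -0.4 160.7] F(case) [-2.9  4.2 -2.2] |F| 5.6 grip 0.0597 20.0
lid from grasp 0.24908645788944916 grasp r 215.6000158956283 F pull along arc -3.6810710325053186
```

Request:
step_arm --pt "0.0018 0.0004 0.0006 -0.07 0.32 0" --pt "0.0018 0.0004 0.0006 -0.07 0.32 0" --pt "0 0 0 0 0 0"

```text
time: 11.05
position: [0.6208, -0.0118, 0.3372]
tool_rot: [-0.104, 0.985, -0.013, -0.134]
ft_force: [-4.8, 2.5, -6.1]
grip_width: 0.0602
grip_force: 20.0
```

Run:
```python
from h import *
status();lidang()
```

```text
t11.05 tip(case) [-36.6  -0.4 161.6] F(case) [-4.2  3.4 -6.1] |F| 8.2 grip 0.0602 20.0
lid from grasp 0.2551284300799459 grasp r 215.55205113951715 F pull along arc -7.120381884487171
```

Request:
step_arm --pt "-0.001 0 -0.0005 0 0 0" --pt "0 0 0 0 0 0" --pt "0 0 0 0 0 0" --jaw 0.087

```text
time: 11.42
position: [0.6213, -0.0126, 0.3388]
tool_rot: [-0.105, 0.986, -0.014, -0.13]
ft_force: [-0.3, -0.1, -0.6]
grip_width: 0.0818
grip_force: 0.0
```

Request:
step_arm --pt "0.005 0.001 0.02 0 0 0" --pt "0.01 0.002 0.04 0 0 0" --pt "0 0 0.04 0 0 0" --pt "0 0 0 0 0 0"

```text
time: 11.92
position: [0.6366, -0.0094, 0.4424]
tool_rot: [-0.104, 0.986, -0.015, -0.127]
ft_force: [0.7, -0.4, 0.3]
grip_width: 0.0872
grip_force: 0.0
```

Run:
```python
from h import *
for n in ["side","scene"]:
    c=camera(n);q=toC(cloud(c).reshape(-1,3));cv2.imwrite(f"pics/{n}2.png",c["pixels"])
    h=q[(abs(q[:,0]+30)<50)&(abs(abs(q[:,1])-90)<40)&(q[:,2]>110)&(q[:,2]<175)]
    if len(h)>50:
        top=h[h[:,2]>120+0*h[:,0]]
        p=np.polyfit(top[:,0],top[:,2],1);print(n,len(top),"slope ang",np.arctan(-p[0]),"z at -72",np.polyval(p,-72), "zmax",np.percentile(h[:,2],98), "xmin",np.percentile(h[:,0],2))
plan([-150,-10,260],lid=-20,lean=-10)
plan([-115,-30,150],lid=-20,lean=-10)
plan([-97,-30,86],lid=-20,lean=-10)
```

```text
side 1078 slope ang 0.11233517291844519 z at -72 151.43237002968192 zmax 160.2372228643187 xmin -79.70268541198037
scene 1114 slope ang 0.24753534201747918 z at -72 159.0515666530414 zmax 160.16780548702542 xmin -70.35137555490275
t12.03 tip(case) [-20.7  -1.5 262.4] F(case) [-0.9  0.3 -0. ] |F| 1.0 grip 0.0870 0.0
total [-0.2384 -0.0281 -0.0097] [ -2.3 -36.3   2.7] rows 5 each [-0.0477 -0.0056 -0.0019] [-0.45 -7.25  0.54]
t12.03 tip(case) [-20.7  -1.5 262.4] F(case) [-0.9  0.3 -0. ] |F| 1.0 grip 0.0870 0.0
total [-0.2    -0.0406 -0.1197] [ -2.3 -36.3   2.7] rows 5 each [-0.04   -0.0081 -0.0239] [-0.45 -7.25  0.54]
t12.03 tip(case) [-20.7  -1.5 262.4] F(case) [-0.9  0.3 -0. ] |F| 1.0 grip 0.0870 0.0
total [-0.1824 -0.0369 -0.1837] [ -2.3 -36.3   2.7] rows 5 each [-0.0365 -0.0074 -0.0367] [-0.45 -7.25  0.54]
```

Request:
step_arm --pt "-0.047 -0.0056 -0.002 -0.45 -7.25 0.54" --pt "-0.047 -0.0056 -0.002 -0.45 -7.25 0.54" --pt "-0.048 -0.0056 -0.002 -0.45 -7.25 0.54" --pt "-0.048 -0.0056 -0.002 -0.45 -7.25 0.54" --pt "-0.048 -0.0056 -0.002 -0.45 -7.25 0.54" --pt "0.02 -0.006 -0.055 0 0 0" --pt "0.018 -0.007 -0.055 0 0 0" --pt "0 0 0 0 0 0" --jaw 0.0 --squeeze 10

```text
time: 13.02
position: [0.4348, -0.0503, 0.3126]
tool_rot: [-0.115, 0.976, -0.064, 0.174]
ft_force: [-0.2, 0.3, 0.1]
grip_width: 0.0152
grip_force: 0.0
```

Run:
```python
from h import *
plan([-115,-30,150],lid=-20,lean=-10)
plan([-97,-30,87],lid=-20,lean=-10)
for n in ["side"]:
    c=camera(n);cv2.imwrite(f"pics/{n}3.png",cv2.resize(c["pixels"][120:330,180:460],None,fx=2.5,fy=2.5))
```

```text
t13.03 tip(case) [-118.1  -28.7  142.8] F(case) [-0.2  0.3  0.1] |F| 0.4 grip 0.0152 0.0
total [0.0007 0.0004 0.006 ] [-0.4 -0.9  0.1] rows 1 each [0.0007 0.0004 0.006 ] [-0.36 -0.9   0.07]
t13.03 tip(case) [-118.1  -28.7  142.8] F(case) [-0.2  0.3  0.1] |F| 0.4 grip 0.0152 0.0
total [ 0.0183  0.0041 -0.057 ] [-0.4 -0.9  0.1] rows 2 each [ 0.0091  0.002  -0.0285] [-0.18 -0.45  0.03]
```

View pics/side3.png

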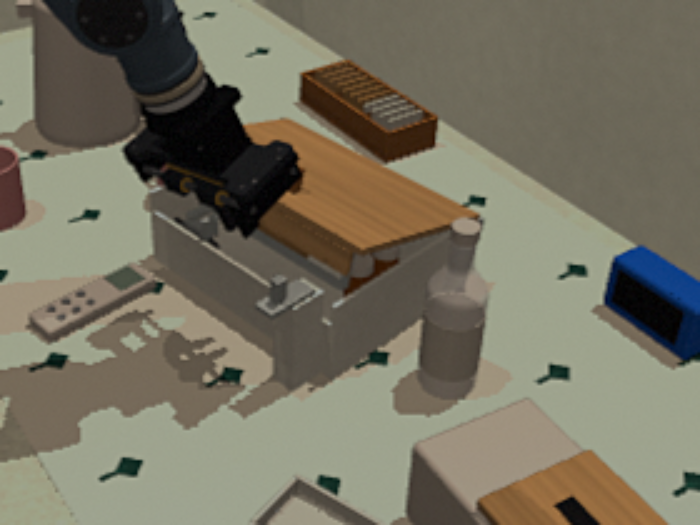

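Run:
```python
from h import *
c=camera("side");Q=toC(cloud(c).reshape(-1,3)).reshape(420,560,3)
for v in range(200,220,3): print(v,[tuple(Q[v,u].round().astype(int)) for u in range(250,274,4)])
q=Q.reshape(-1,3);h=q[(q[:,0]>-112)&(q[:,0]<-74)&(q[:,1]>-80)&(q[:,1]<130)&(q[:,2]>77)&(q[:,2]<102)]
print(len(h),np.histogram(h[:,1],bins=range(-80,131,10)))
```

```text
200 [(np.int64(-70), np.int64(143), np.int64(73)), (np.int64(-53), np.int64(145), np.int64(64)), (np.int64(-35), np.int64(147), np.int64(56)), (np.int64(-182), np.int64(-46), np.int64(213)), (np.int64(-177), np.int64(-56), np.int64(216)), (np.int64(-176), np.int64(-69), np.int64(222))]
203 [(np.int64(-69), np.int64(145), np.int64(61)), (np.int64(-51), np.int64(148), np.int64(51)), (np.int64(-77), np.int64(97), np.int64(88)), (np.int64(-69), np.int64(88), np.int64(88)), (np.int64(-59), np.int64(82), np.int64(87)), (np.int64(-133), np.int64(-20), np.int64(170))]
206 [(np.int64(-70), np.int64(144), np.int64(51)), (np.int64(-95), np.int64(94), np.int64(87)), (np.int64(-86), np.int64(87), np.int64(87)), (np.int64(-21), np.int64(145), np.int64(28)), (np.int64(-82), np.int64(55), np.int64(100)), (np.int64(-133), np.int64(-19), np.int64(160))]
209 [(np.int64(-98), np.int64(109), np.int64(70)), (np.int64(-96), np.int64(93), np.int64(77)), (np.int64(-89), np.int64(83), np.int64(79)), (np.int64(-98), np.int64(55), np.int64(97)), (np.int64(-81), np.int64(57), np.int64(88)), (np.int64(-132), np.i
[... 393 characters left out ...]
64(67)), (np.int64(-103), np.int64(67), np.int64(73)), (np.int64(-98), np.int64(56), np.int64(76)), (np.int64(-23), np.int64(126), np.int64(4)), (np.int64(-18), np.int64(112), np.int64(9))]
218 [(np.int64(-104), np.int64(105), np.int64(43)), (np.int64(-105), np.int64(84), np.int64(54)), (np.int64(-106), np.int64(64), np.int64(65)), (np.int64(-104), np.int64(49), np.int64(72)), (np.int64(-93), np.int64(45), np.int64(69)), (np.int64(-27), np.int64(102), np.int64(7))]
104 (array([ 0,  0,  0,  0,  0,  0,  0,  0,  0,  0,  0,  0,  0, 43, 12,  5, 28,
       16,  0,  0,  0]), array([-80, -70, -60, -50, -40, -30, -20, -10,   0,  10,  20,  30,  40,
        50,  60,  70,  80,  90, 100, 110, 120, 130]))
```

Request:
step_arm --pt "0.006 0.0015 -0.018 -0.2 -0.4 0" --pt "0.006 0.0015 -0.019 -0.2 -0.4 0" --pt "0.006 0.001 -0.018 0 0 0" --pt "0 0 0 0 0 0" --pt "0 0 0 0 0 0"

```text
time: 13.75
position: [0.4535, -0.046, 0.2651]
tool_rot: [-0.116, 0.973, -0.072, 0.188]
ft_force: [-0.1, 0.2, -0.2]
grip_width: 0.0005
grip_force: 0.0
```

Run:
```python
from h import *
plan([-97,-30,87],lid=-20,lean=-10)
```

```text
t13.75 tip(case) [-94.1 -31.7  97.8] F(case) [-0.1  0.3 -0.2] |F| 0.4 grip 0.0005 0.0
total [-0.0005 -0.0002 -0.0095] [ 0.4  0.9 -0. ] rows 1 each [-0.0005 -0.0002 -0.0095] [ 0.45  0.92 -0.03]
```

Run:
```python
from h import *
plan([-97,20,86],lid=-20,lean=0,n=6)
```

```text
t13.75 tip(case) [-94.1 -31.7  97.8] F(case) [-0.1  0.3 -0.2] |F| 0.4 grip 0.0005 0.0
total [-0.0046  0.0196 -0.0079] [10.2  3.   0. ] rows 6 each [-0.0008  0.0033 -0.0013] [1.71 0.49 0.01]
```

Request:
step_arm --pt "-0.0008 0.0033 -0.0013 1.7 0.5 0" --pt "-0.0008 0.0033 -0.0013 1.7 0.5 0" --pt "-0.0008 0.0033 -0.0013 1.7 0.5 0" --pt "-0.0008 0.0033 -0.0013 1.7 0.5 0" --pt "-0.0008 0.0033 -0.0013 1.7 0.5 0" --pt "-0.0008 0.0033 -0.0013 1.7 0.5 0" --pt "0 0 0 0 0 0"

```text
time: 14.62
position: [0.4495, -0.026, 0.2562]
tool_rot: [-0.1, 0.98, 0.018, 0.17]
ft_force: [-0.2, 0.0, 0.7]
grip_width: 0.0004
grip_force: 0.0
```

Run:
```python
from h import *
plan([-97,36,86],lid=-20,lean=0)
```

```text
t14.62 tip(case) [-97.3  20.4  84.6] F(case) [-0.2  0.1  0.7] |F| 0.7 grip 0.0004 0.0
total [-0.0038  0.0153  0.001 ] [-0.  -0.3  0. ] rows 1 each [-0.0038  0.0153  0.001 ] [-0.01 -0.32  0.05]
```

Now feel along +y (case ŷ = (-0.204, 0.979)) in small steps.

Request:
step_arm --pt "-0.0008 0.0039 0 0 0 0" --pt "-0.0008 0.0039 0 0 0 0" --pt "-0.0006 0.0029 0 0 0 0" --pt "-0.0004 0.002 0 0 0 0" --pt "0 0 0 0 0 0"

```text
time: 15.25
position: [0.4469, -0.0131, 0.2558]
tool_rot: [-0.1, 0.98, 0.018, 0.17]
ft_force: [0.4, -0.7, 0.1]
grip_width: 0.0007
grip_force: 0.0
```

Request:
step_arm --pt "-0.0004 0.002 0 0 0 0" --pt "-0.0004 0.002 0 0 0 0" --pt "0 0 0 0 0 0"

```text
time: 15.62
position: [0.446, -0.0092, 0.2558]
tool_rot: [-0.1, 0.98, 0.018, 0.17]
ft_force: [-0.3, -0.4, 1.4]
grip_width: 0.0005
grip_force: 0.0
```

Run:
```python
from h import *
status()
```

```text
t15.62 tip(case) [-97.4  37.6  84.2] F(case) [-0.3 -0.4  1.4] |F| 1.5 grip 0.0005 0.0
```

Request:
step_arm --pt "-0.0003 0.0015 0 0 0 0" --pt "-0.0003 0.0015 0 0 0 0" --pt "0 0 0 0 0 0"

```text
time: 16.0
position: [0.4455, -0.0062, 0.2558]
tool_rot: [-0.1, 0.98, 0.018, 0.17]
ft_force: [-0.4, -0.1, -0.8]
grip_width: 0.0007
grip_force: 0.0
```

Request:
step_arm --pt "-0.0003 0.0015 0 0 0 0" --pt "-0.0003 0.0015 0 0 0 0" --pt "0 0 0 0 0 0"

```text
time: 16.38
position: [0.4448, -0.0032, 0.2558]
tool_rot: [-0.1, 0.98, 0.018, 0.17]
ft_force: [0.1, 0.0, 0.8]
grip_width: 0.0006
grip_force: 0.0
```

Request:
step_arm --pt "-0.0003 0.0015 0 0 0 0" --pt "-0.0003 0.0015 0 0 0 0" --pt "0 0 0 0 0 0"

```text
time: 16.75
position: [0.4443, -0.0002, 0.2558]
tool_rot: [-0.1, 0.98, 0.018, 0.17]
ft_force: [0.8, -0.3, 0.1]
grip_width: 0.0004
grip_force: 0.0
```

Run:
```python
from h import *
status()
```

```text
t16.75 tip(case) [-97.3  46.7  84.3] F(case) [ 0.7 -0.4  0.1] |F| 0.8 grip 0.0004 0.0
```

Request:
step_arm --pt "-0.0003 0.0015 0 0 0 0" --pt "-0.0003 0.0015 0 0 0 0" --pt "0 0 0 0 0 0"

```text
time: 17.12
position: [0.4435, 0.002, 0.2559]
tool_rot: [-0.1, 0.98, 0.017, 0.17]
ft_force: [-2.3, -5.4, 1.9]
grip_width: 0.0008
grip_force: 2.3
```

Request:
step_arm --pt "-0.0003 0.0015 0 0 0 0" --pt "0 0 0 0 0 0"

```text
time: 17.38
position: [0.4432, 0.0035, 0.2558]
tool_rot: [-0.1, 0.98, 0.017, 0.17]
ft_force: [-1.8, -5.1, 0.4]
grip_width: 0.0004
grip_force: 2.4
```

Run:
```python
from h import *
status()
c=camera("side");q=toC(cloud(c).reshape(-1,3))
h=q[(q[:,0]>-112)&(q[:,0]<-74)&(q[:,1]>0)&(q[:,1]<130)&(q[:,2]>77)&(q[:,2]<110)]
print(len(h),np.histogram(h[:,1],bins=range(0,131,5)))
cv2.imwrite(f"pics/side4.png",cv2.resize(c["pixels"][150:270,210:370],None,fx=4,fy=4))
```

```text
t17.38 tip(case) [-97.5  50.   84.3] F(case) [-2.8 -4.7  0.4] |F| 5.5 grip 0.0004 2.4
23 (array([ 0,  0,  0,  0,  0,  0,  0,  0, 11,  1,  4,  3,  0,  0,  0,  0,  2,
        1,  1,  0,  0,  0,  0,  0,  0,  0]), array([  0,   5,  10,  15,  20,  25,  30,  35,  40,  45,  50,  55,  60,
        65,  70,  75,  80,  85,  90,  95, 100, 105, 110, 115, 120, 125,
       130]))
```

View pics/side4.png

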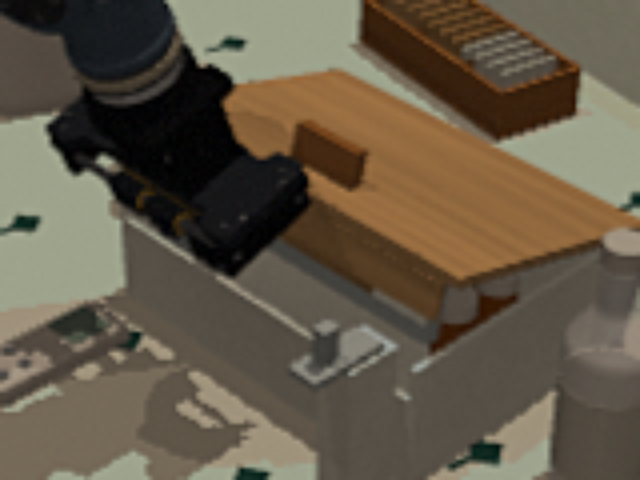

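Request:
step_arm --pt "-0.0014 0.00175 0 0 0 0" --pt "-0.0014 0.00175 0 0 0 0" --pt "-0.0014 0.00175 0 0 0 0" --pt "-0.0014 0.00175 0 0 0 0" --pt "0 0 0 0 0 0"

```text
time: 18.05
position: [0.4376, 0.0106, 0.2558]
tool_rot: [-0.1, 0.98, 0.017, 0.17]
ft_force: [-2.0, -5.6, 0.7]
grip_width: 0.0004
grip_force: 2.1
```

Run:
```python
from h import *
status()
```

```text
t18.05 tip(case) [-101.6   58.2   84.3] F(case) [-3.1 -5.1  0.7] |F| 6.0 grip 0.0004 2.1
```

Request:
step_arm --pt "-0.0014 0.00175 0 0 0 0" --pt "-0.0014 0.00175 0 0 0 0" --pt "0 0 0 0 0 0"

```text
time: 18.42
position: [0.4348, 0.0145, 0.2558]
tool_rot: [-0.1, 0.98, 0.018, 0.17]
ft_force: [-1.7, -4.1, 0.3]
grip_width: 0.0007
grip_force: 1.7
```

Request:
step_arm --pt "-0.0011 0.0014 0 0 0 0" --pt "0 0 0 0 0 0"

```text
time: 18.68
position: [0.4338, 0.0161, 0.2558]
tool_rot: [-0.1, 0.98, 0.018, 0.17]
ft_force: [-1.6, -3.7, 0.1]
grip_width: 0.0007
grip_force: 1.6
```

Request:
step_arm --pt "-0.0007 0.0009 0 0 0 0" --pt "0 0 0 0 0 0"

```text
time: 18.92
position: [0.4331, 0.0171, 0.2558]
tool_rot: [-0.1, 0.98, 0.018, 0.17]
ft_force: [-1.5, -4.0, 0.2]
grip_width: 0.0003
grip_force: 1.6
```

Run:
```python
from h import *
status()
```

```text
t18.93 tip(case) [-104.7   65.9   84.2] F(case) [-2.3 -3.6  0.2] |F| 4.3 grip 0.0003 1.6
```

Request:
step_arm --pt "0.001 -0.005 0 0 0 0" --pt "-0.008 -0.002 0.022 0 0 0" --pt "-0.016 -0.003 0.045 0 0 0" --pt "-0.016 -0.003 0.05 0 0 0" --pt "0 0 0.05 0 0 0" --pt "0 0 0 0 0 0" --jaw 0.0

```text
time: 19.68
position: [0.395, 0.0038, 0.4266]
tool_rot: [-0.101, 0.979, 0.016, 0.174]
ft_force: [0.2, -0.1, -0.3]
grip_width: 0.0006
grip_force: 0.0
```

Run:
```python
from h import *
plan([-10,-0.5,262],lid=14.9)
c=camera("side");q=toC(cloud(c).reshape(-1,3))
h=q[(q[:,0]>-115)&(q[:,0]<-74)&(q[:,1]>0)&(q[:,1]<130)&(q[:,2]>90)&(q[:,2]<110)]
print("tab",len(h),h.round(0).astype(int)[:12].tolist())
```

```text
t19.68 tip(case) [-143.2   59.9  255.5] F(case) [ 0.2 -0.1 -0.3] |F| 0.3 grip 0.0006 0.0
total [ 0.2501 -0.0103  0.0115] [-6.9 34.4 -0. ] rows 5 each [ 0.05   -0.0021  0.0023] [-1.39  6.87 -0.01]
tab 34 [[-75, 113, 90], [-74, 109, 91], [-80, 107, 91], [-104, 110, 91], [-98, 104, 91], [-96, 101, 91], [-90, 82, 98], [-105, 104, 91], [-98, 80, 99], [-96, 78, 99], [-95, 76, 99], [-89, 78, 95]]
```

Request:
step_arm --pt "0.05 -0.002 0.004 -1.4 6.9 0" --pt "0.05 -0.002 0.004 -1.4 6.9 0" --pt "0.05 -0.002 0.002 -1.4 6.9 0" --pt "0.05 -0.002 0.001 -1.4 6.9 0" --pt "0.05 -0.002 0 -1.4 6.9 0" --pt "0 0 0 0 0 0" --pt "0 0 0 0 0 0" --jaw 0.087

```text
time: 20.6
position: [0.6435, -0.0058, 0.431]
tool_rot: [-0.101, 0.985, -0.011, -0.137]
ft_force: [0.0, 0.3, -0.4]
grip_width: 0.0627
grip_force: 0.0
```

Run:
```python
from h import *
plan([-24,-.5,212],lid=14.9);plan([-37,-.5,162],lid=14.9)
```

```text
t20.60 tip(case) [-14.4   1.7 255.7] F(case) [ 0.1  0.3 -0.4] |F| 0.5 grip 0.0627 0.0
total [-0.012  -0.0035 -0.0429] [-0.2 -1.   0.1] rows 1 each [-0.012  -0.0035 -0.0429] [-0.15 -1.    0.12]
t20.60 tip(case) [-14.4   1.7 255.7] F(case) [ 0.1  0.3 -0.4] |F| 0.5 grip 0.0627 0.0
total [-0.0248 -0.0062 -0.0929] [-0.2 -1.   0.1] rows 2 each [-0.0124 -0.0031 -0.0465] [-0.08 -0.5   0.06]
```

Request:
step_arm --pt "-0.006 -0.0015 -0.02 -0.1 -0.5 0" --pt "-0.006 -0.0015 -0.023 -0.1 -0.5 0" --pt "-0.006 -0.0015 -0.022 0 0 0" --pt "-0.0065 -0.0015 -0.025 0 0 0" --pt "0 0 0 0 0 0"

```text
time: 21.22
position: [0.6171, -0.0118, 0.3425]
tool_rot: [-0.1, 0.986, -0.014, -0.129]
ft_force: [-0.3, 0.1, 0.1]
grip_width: 0.0871
grip_force: 0.0
```

Request:
step_arm --pt "0 0 0 0 0 0" --pt "0 0 0 0 0 0" --pt "0 0 0 0 0 0" --pt "0 0 0 0 0 0" --jaw 0.0 --squeeze 25

```text
time: 21.72
position: [0.6197, -0.0114, 0.3443]
tool_rot: [-0.1, 0.987, -0.014, -0.126]
ft_force: [0.0, 2.6, 2.4]
grip_width: 0.0594
grip_force: 25.0
```

Run:
```python
from h import *
status();lidang();arc(.257,.42,6,1.0)
```

```text
t21.73 tip(case) [-34.9  -0.4 168. ] F(case) [0.6 2.5 2.4] |F| 3.6 grip 0.0594 25.0
lid from grasp 0.27862097835131516 grasp r 219.73763107458535 F pull along arc 1.9525455098067488
[[ 0.0089  0.0018  0.0024 -0.317   1.5239  0.    ]
 [ 0.0089  0.0019  0.0022 -0.317   1.5239  0.    ]
 [ 0.009   0.0019  0.0019 -0.317   1.5239  0.    ]
 [ 0.009   0.0019  0.0017 -0.317   1.5239  0.    ]
 [ 0.0091  0.0019  0.0014 -0.317   1.5239  0.    ]
 [ 0.0091  0.0019  0.0012 -0.317   1.5239  0.    ]]
```

Request:
step_arm --pt "0.0022 0.0005 0.0006 -0.08 0.38 0" --pt "0.0022 0.0005 0.0006 -0.08 0.38 0" --pt "0 0 0 0 0 0"

```text
time: 22.1
position: [0.6234, -0.0107, 0.3441]
tool_rot: [-0.1, 0.986, -0.015, -0.135]
ft_force: [-4.3, 2.8, -2.9]
grip_width: 0.0596
grip_force: 25.0
```

Run:
```python
from h import *
status();lidang()
```

```text
t22.10 tip(case) [-34.3  -0.4 168.6] F(case) [-3.7  3.6 -2.9] |F| 5.9 grip 0.0596 25.0
lid from grasp 0.2834123481658706 grasp r 219.60052415518305 F pull along arc -4.654613431727076
```

Request:
step_arm --pt "0.0012 0.0003 0.0003 -0.04 0.2 0" --pt "0.0012 0.0003 0.0003 -0.04 0.2 0" --pt "0 0 0 0 0 0"

```text
time: 22.48
position: [0.6261, -0.0101, 0.3454]
tool_rot: [-0.1, 0.985, -0.015, -0.138]
ft_force: [-4.3, 3.2, -2.4]
grip_width: 0.0597
grip_force: 25.0
```

Run:
```python
from h import *
status();lidang()
```

```text
t22.48 tip(case) [-32.5  -0.4 170.2] F(case) [-3.5  4.  -2.4] |F| 5.8 grip 0.0597 25.0
lid from grasp 0.29445398467777206 grasp r 219.66544148969777 F pull along arc -4.279328774655729
```

Run:
```python
from h import *
arc(.27,.75,11,.6)
```

```text
[[ 0.0116  0.0024  0.0044 -0.3055  1.4687  0.    ]
 [ 0.0118  0.0025  0.0039 -0.3055  1.4687  0.    ]
 [ 0.012   0.0025  0.0035 -0.3055  1.4687  0.    ]
 [ 0.0122  0.0025  0.003  -0.3055  1.4687  0.    ]
 [ 0.0123  0.0026  0.0025 -0.3055  1.4687  0.    ]
 [ 0.0124  0.0026  0.002  -0.3055  1.4687  0.    ]
 [ 0.0126  0.0026  0.0016 -0.3055  1.4687  0.    ]
 [ 0.0126  0.0026  0.0011 -0.3055  1.4687  0.    ]
 [ 0.0127  0.0026  0.0006 -0.3055  1.4687  0.    ]
 [ 0.0128  0.0027  0.0001 -0.3055  1.4687  0.    ]
 [ 0.0128  0.0027 -0.0004 -0.3055  1.4687  0.    ]]
```

Request:
step_arm --pt "0.0116 0.0024 0.0044 -0.31 1.47 0" --pt "0.0118 0.0025 0.0039 -0.31 1.47 0" --pt "0.012 0.0025 0.0035 -0.31 1.47 0" --pt "0.0122 0.0025 0.003 -0.31 1.47 0" --pt "0.0123 0.0026 0.0025 -0.31 1.47 0" --pt "0.0124 0.0026 0.002 -0.31 1.47 0" --pt "0 0 0 0 0 0"

```text
time: 23.35
position: [0.6989, 0.0052, 0.3659]
tool_rot: [-0.099, 0.971, -0.024, -0.215]
ft_force: [-4.8, 3.2, 3.3]
grip_width: 0.0595
grip_force: 25.0
```

Run:
```python
from h import *
status();lidang();arc(.53,1.0,11,.5)
```

```text
t23.35 tip(case) [ 15.   -0.5 200.7] F(case) [-4.1  4.1  3.3] |F| 6.6 grip 0.0595 25.0
lid from grasp 0.5598219544512004 grasp r 220.67803038953772 F pull along arc -2.5149752969528185
[[ 0.0117  0.0024  0.0018 -0.2493  1.1984  0.    ]
 [ 0.0118  0.0025  0.0014 -0.2493  1.1984  0.    ]
 [ 0.0119  0.0025  0.0009 -0.2493  1.1984  0.    ]
 [ 0.012   0.0025  0.0005 -0.2493  1.1984  0.    ]
 [ 0.012   0.0025  0.     -0.2493  1.1984  0.    ]
 [ 0.012   0.0025 -0.0005 -0.2493  1.1984  0.    ]
 [ 0.0121  0.0025 -0.0009 -0.2493  1.1984  0.    ]
 [ 0.0121  0.0025 -0.0014 -0.2493  1.1984  0.    ]
 [ 0.012   0.0025 -0.0018 -0.2493  1.1984  0.    ]
 [ 0.012   0.0025 -0.0023 -0.2493  1.1984  0.    ]
 [ 0.0119  0.0025 -0.0028 -0.2493  1.1984  0.    ]]
```

Request:
step_arm --pt "0.0117 0.0024 0.0018 -0.25 1.2 0" --pt "0.0118 0.0025 0.0014 -0.25 1.2 0" --pt "0.0119 0.0025 0.0009 -0.25 1.2 0" --pt "0.012 0.0025 0.0005 -0.25 1.2 0" --pt "0.012 0.0025 0 -0.25 1.2 0" --pt "0.012 0.0025 -0.0005 -0.25 1.2 0" --pt "0.0121 0.0025 -0.0009 -0.25 1.2 0" --pt "0.0121 0.0025 -0.0014 -0.25 1.2 0" --pt "0.012 0.0025 -0.0018 -0.25 1.2 0" --pt "0 0 0 0 0 0"

```text
time: 24.6
position: [0.8069, 0.0278, 0.3676]
tool_rot: [-0.096, 0.947, -0.034, -0.306]
ft_force: [-3.0, 3.1, 6.3]
grip_width: 0.0596
grip_force: 25.0
```

Run:
```python
from h import *
status();lidang();arc(.9,1.45,12,0.2);print(get_obs()["q"].round(2))
```

```text
t24.60 tip(case) [ 95.6  -0.6 219.8] F(case) [-2.3  3.7  6.3] |F| 7.6 grip 0.0596 25.0
lid from grasp 0.9478168284826369 grasp r 222.08942263247474 F pull along arc -2.334488336433496
[[ 0.0112  0.0023 -0.0012 -0.107   0.5142  0.    ]
 [ 0.0111  0.0023 -0.0017 -0.107   0.5142  0.    ]
 [ 0.0111  0.0023 -0.0021 -0.107   0.5142  0.    ]
 [ 0.011   0.0023 -0.0026 -0.107   0.5142  0.    ]
 [ 0.0109  0.0023 -0.0031 -0.107   0.5142  0.    ]
 [ 0.0108  0.0022 -0.0035 -0.107   0.5142  0.    ]
 [ 0.0106  0.0022 -0.004  -0.107   0.5142  0.    ]
 [ 0.0105  0.0022 -0.0044 -0.107   0.5142  0.    ]
 [ 0.0103  0.0021 -0.0049 -0.107   0.5142  0.    ]
 [ 0.0101  0.0021 -0.0053 -0.107   0.5142  0.    ]
 [ 0.0099  0.0021 -0.0058 -0.107   0.5142  0.    ]
 [ 0.0097  0.002  -0.0062 -0.107   0.5142  0.    ]]
[-0.08  0.98  0.65 -0.2   2.11 -1.9 ]
```

Run:
```python
from h import *
arc(.9,1.42,12,-.9)
```

```text
[[ 0.0043  0.0009  0.0034  0.455  -2.1877 -0.    ]
 [ 0.0041  0.0009  0.0028  0.455  -2.1877 -0.    ]
 [ 0.0039  0.0008  0.0021  0.455  -2.1877 -0.    ]
 [ 0.0038  0.0008  0.0015  0.455  -2.1877 -0.    ]
 [ 0.0036  0.0007  0.0009  0.455  -2.1877 -0.    ]
 [ 0.0034  0.0007  0.0002  0.455  -2.1877 -0.    ]
 [ 0.0032  0.0007 -0.0004  0.455  -2.1877 -0.    ]
 [ 0.003   0.0006 -0.001   0.455  -2.1877 -0.    ]
 [ 0.0028  0.0006 -0.0017  0.455  -2.1877 -0.    ]
 [ 0.0026  0.0005 -0.0023  0.455  -2.1877 -0.    ]
 [ 0.0023  0.0005 -0.0029  0.455  -2.1877 -0.    ]
 [ 0.0021  0.0004 -0.0035  0.455  -2.1877 -0.    ]]
```

Request:
step_arm --pt "0.0043 0.0009 0.0034 0.455 -2.19 0" --pt "0.0041 0.0009 0.0028 0.455 -2.19 0" --pt "0.0039 0.0008 0.0021 0.455 -2.19 0" --pt "0.0038 0.0008 0.0015 0.455 -2.19 0" --pt "0.0036 0.0007 0.0009 0.455 -2.19 0" --pt "0.0034 0.0007 0.0002 0.455 -2.19 0" --pt "0 0 0 0 0 0"

```text
time: 25.48
position: [0.8304, 0.0328, 0.3811]
tool_rot: [-0.099, 0.977, -0.022, -0.189]
ft_force: [1.2, 3.9, 8.7]
grip_width: 0.0596
grip_force: 25.0
```

Run:
```python
from h import *
status();lidang();arc(1.16,1.52,8,-.9)
c=camera("scene");cv2.imwrite("pics/s5.png",cv2.resize(c["pixels"][120:330,160:440],None,fx=2.5,fy=2.5))
```

```text
t25.48 tip(case) [158.2  -0.7 212. ] F(case) [2.  3.6 8.7] |F| 9.6 grip 0.0596 25.0
lid from grasp 1.2126142943814406 grasp r 224.58681536790667 F pull along arc -0.3785106643075749
[[ 0.0034  0.0007 -0.0006  0.4725 -2.2719 -0.    ]
 [ 0.0032  0.0007 -0.0013  0.4725 -2.2719 -0.    ]
 [ 0.0029  0.0006 -0.0019  0.4725 -2.2719 -0.    ]
 [ 0.0027  0.0006 -0.0026  0.4725 -2.2719 -0.    ]
 [ 0.0024  0.0005 -0.0033  0.4725 -2.2719 -0.    ]
 [ 0.0022  0.0005 -0.0039  0.4725 -2.2719 -0.    ]
 [ 0.0019  0.0004 -0.0046  0.4725 -2.2719 -0.    ]
 [ 0.0016  0.0003 -0.0053  0.4725 -2.2719 -0.    ]]
```

View pics/s5.png

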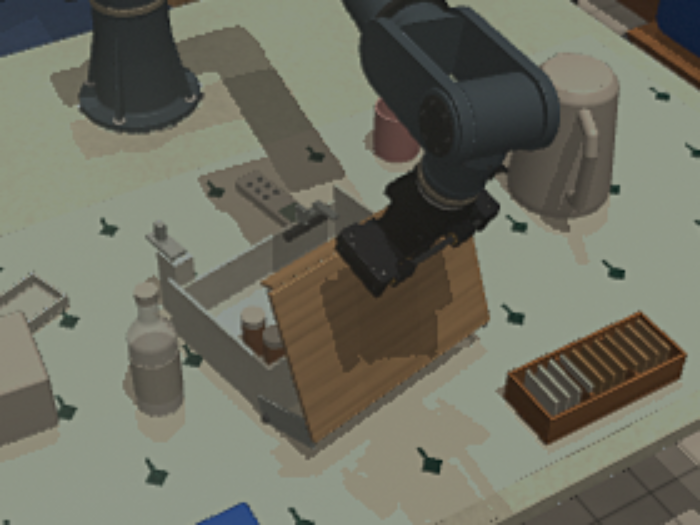

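Request:
step_arm --pt "0.0034 0.0007 -0.0006 0.47 -2.27 0" --pt "0.0032 0.0007 -0.0013 0.47 -2.27 0" --pt "0.0029 0.0006 -0.0019 0.47 -2.27 0" --pt "0.0027 0.0006 -0.0026 0.47 -2.27 0" --pt "0.0024 0.0005 -0.0033 0.47 -2.27 0" --pt "0.0022 0.0005 -0.0039 0.47 -2.27 0" --pt "0 0 0 0 0 0"

```text
time: 26.4
position: [0.8482, 0.0365, 0.3672]
tool_rot: [-0.101, 0.993, -0.01, -0.066]
ft_force: [3.3, 5.4, 5.4]
grip_width: 0.0598
grip_force: 25.0
```

```bash
cat >> h.py <<'E'
def lidfit():
    c=camera("scene");q=toC(cloud(c).reshape(-1,3))-[105,0,12.5]
    m=(abs(abs(q[:,1])-110)<35)&(q[:,2]>60)&(q[:,2]<190)&(q[:,0]>-60)&(q[:,0]<160);h=q[m][:,[0,2]]
    v=cv2.fitLine(h.astype(np.float32),cv2.DIST_HUBER,0,.01,.01).ravel();print("lid fit",len(h),v.round(2),"angle",np.pi-np.arctan2(abs(v[1]),-v[0]*np.sign(v[1])*-1))
E
python3 - <<'E'
from h import *
status();lidang();lidfit();arc(1.43,1.55,3,-.9)
E
```

```text
t26.40 tip(case) [220.   -0.8 186.6] F(case) [4.3 4.6 5.4] |F| 8.3 grip 0.0598 25.0
lid from grasp 1.4907306582479654 grasp r 225.1970104345624 F pull along arc 0.9003093965291324
lid fit 1002 [ 5.0000e-02 -1.0000e+00  9.0940e+01  1.1893e+02] angle 1.5170375
[[ 0.0017  0.0004 -0.0042  0.42   -2.0194 -0.    ]
 [ 0.0015  0.0003 -0.0047  0.42   -2.0194 -0.    ]
 [ 0.0013  0.0003 -0.0052  0.42   -2.0194 -0.    ]]
```

Request:
step_arm --pt "0 0 0 0 0 0" --pt "0 0 0 0 0 0" --pt "0 0 0 0 0 0" --jaw 0.087

```text
time: 26.82
position: [0.8464, 0.0348, 0.3617]
tool_rot: [-0.1, 0.992, -0.01, -0.074]
ft_force: [-0.1, 0.4, -0.2]
grip_width: 0.0812
grip_force: 0.0
```

Request:
step_arm --pt "0.002 0 0.02 0 0 0" --pt "0.002 0 0.03 0 0 0" --pt "0 0 0.04 0 0 0" --pt "0 0 0.04 0 0 0" --pt "-0.03 0 0.04 0 0 0" --pt "-0.04 0 0.03 0 0 0" --pt "0 0 0 0 0 0" --pt "0 0 0 0 0 0"

```text
time: 27.82
position: [0.7806, 0.0352, 0.5617]
tool_rot: [-0.1, 0.992, -0.01, -0.074]
ft_force: [0.1, -0.4, -1.9]
grip_width: 0.0869
grip_force: 0.0
```

Run:
```python
from h import *
status();lidfit()
for n in ["scene","side"]:
    c=camera(n);cv2.imwrite(f"pics/{n}6.png",c["pixels"])
a=cv2.imread("pics/scene6.png");b=cv2.imread("pics/side6.png")
cv2.imwrite("pics/f.png",cv2.resize(np.vstack([a[60:330,110:450],b[80:350,120:460]]),None,fx=1.1,fy=1.1))
```

```text
t27.82 tip(case) [151.   12.  381.5] F(case) [-0.  -0.4 -1.9] |F| 1.9 grip 0.0869 0.0
lid fit 1193 [ 5.0000e-02 -1.0000e+00  9.0400e+01  1.2793e+02] angle 1.5163909
```

View pics/f.png

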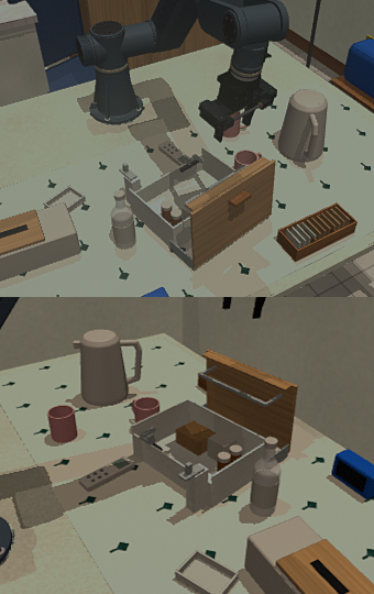

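The lid stands upright at about 1.52 rad, the bolt is drawn back, the gripper is clear and the other things on the desk are undisturbed.

```bash
python3 -c "
from rig import hand_in
print(hand_in())"
```

```text
the job is handed in; nothing more can be done
None
```

The first-aid box is open and handed in at about 28 s: bolt drawn fully back, catch felt out and pushed about 18 mm to the left with no more than about 6 N, lid standing at about 1.52 rad (87°), and nothing else on the desk visibly moved.

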